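# Fit a cover over its studs on a sloping stand and lock it down

## Robot

A 7-joint arm with a two-finger parallel gripper is mounted at the origin on a cart in front of the work surface, level with it; the furniture and walls round the work are solid. World frame = base frame: x ahead of the robot, y to its left, z up, the work surface at z = 0. Lengths are in mm, angles in rad, forces in N, time in s.
With the tool pointing down it reaches from about 400 to 875 mm from the base axis. Payload 4.4 kg.
Tool frame: the origin (TCP) lies midway between the tips of the shut fingers; the grasp point (between the pads) lies 19 mm behind it (ctrl.pinch_z is the distance from the TCP to the grasp point, in mm); z points along the fingers, y is the line along which they close (so a half turn about z gives the same grasp; the last joint's range is limited). The gripper opens to 85 mm and grips with 20 to 120 N. Pads are 22 mm wide; open, the fingers measure 114 mm over their backs; the gripper's body (76 mm by 85 mm) begins 54 mm behind the grasp point. The pads swing forward as they close: fully open they stand 13 mm farther back than shut.
Start: joints at [1.159, 0.628, 0.038, 1.517, -0.027, 0.996, -0.02], TCP at [220.346, -611.527, 196.113] pointing down, gripper open.
Joint ranges: [-3.06, 3.06], [-0.37, 2.12], [-1.25, 1.32], [0.18, 2.47], [-1.1, 4.24], [0.23, 1.98], [-2.94, 2.94]. Speed limits (rad/s): [2.57, 2.57, 3.14, 3.14, 3.14, 3.14, 3.14].

## Interface

Orientations are given as [roll, pitch, yaw] about the fixed x, y, z axes, in that order (R = Rz(yaw) Ry(pitch) Rx(roll)).
In Python, from cell import read_state, cams, order, ctrl gives the robot as it stands.
- The arm moves only by the tool move_arm, never from a script. Its argument "targets" is text: rows parted by semicolons, each of 7 numbers parted by spaces: the gripper's target within -1 to 1 (fully open at 1, half-way at 0, shut at -1), then the shift along the tool's x, y, z in cm, then the turn, a rotation vector about the tool's x, y, z in degrees. A call has 1 to 5 rows; each row shifts and turns the commanded pose from where the row before left it, along the tool's axes as they then stand; what a row does not reach is not made up. A row lasts 1/12 s, in which the tool goes at most 41.7 mm and 7.16 degrees, less where a joint would pass 70% of its speed; a pose out of reach is approached as far as the arm can. A call with a gripper value outside its range is refused whole. The fingers move at their own pace and stop on an object; the grip force is fixed at half the most. Time passes only in rows, so rows that do not move let the fingers close. It gives the time, the measured TCP pose, the force, the opening and the grip force at its end, in the units of the state.
- read_state(): the state, without advancing time (a new reading comes with each control period).
- cams.get_image(name): name is "side" or "top"; returns a dict with "color" (420x560x3 uint8, red, green, blue), "fovy" (degrees; the focal length in pixels is half the picture's height over the tangent of half this angle, whatever the lens; pixels are square), "cx", "cy" (the principal point, pixels), "rvec" (rotation vector, rad) and "tvec" (3), from world to camera coordinates, as OpenCV has them. Camera axes: x right, y down, z forward; pixel columns grow to the right and rows downward; lengths in mm; the calibration is good to about 2 mm. A picture is of the moment at which its call begins. There is no depth.
- order.finish_job(): hands the job in; it is judged then, once.
The state is a dict: "clock": time; "qpos": joint angles; "qd": joint speeds; "tau": joint torques, N m; "eef_pos": TCP position; "tool_rot": TCP orientation; "force": force on the tool from outside, world axes, zero at the start; "torque": the same for the moment, N m; "width": finger opening in mm; "gripper_force": force on a finger pad.
Only numpy, scipy, OpenCV 4.12 (cv2) and the standard library are available. Lean on these libraries where they do the work, as an engineer would, in place of code of your own. Each camera call takes 0.05 s, during which the arm holds its last target. There are 200 camera calls.

## Task

Fit the loose cover plate on the sloping deck of the welded stand: holding it parallel to the deck, rest it on the tips of the two studs about a centimetre uphill of its place, then slide it down the slope until both holes drop over the studs and it lies flat on the deck. Then swing the clamp strap round until it is fully home over the edge of the cover, and last tighten the castle nut clockwise until its slots next line up with the cotter hole in its bolt. Leave the other things on the bench where they are.

Things in the scene. Friction and masses are not known exactly. Their poses are not given: they have to be found in the camera images.
- cover: the loose cover: a bare steel plate 60 (its x) x 120 (its y) x 6 mm, 0.2 to 0.4 kg, flat on the bench; two through holes of 13 mm on its y axis, 30 mm either side of the middle; in the middle an upright rib to hold it by, 10 mm thick (along x), 36 mm long (along y), its top 45 mm above the plate's underside. Origin: middle of the plate's underside, z up out of the rib. Either way round fits
- deck: sloping grey deck, 112 (x) x 215 (y) x 10 mm, of the welded stand, which is fixed to the bench; its face slopes 30 degrees and looks up and to the robot's left. Origin: on the face midway between the two studs, 65 mm above the bench; x points straight up the slope, y level along the deck, z out of the face. The face runs from x -50 to +62 and from y -75 to +140 mm; the clamp is at the +y end
- stud_1 (a point): centre of the tip of one of the two fixed plain steel studs: 10 mm in diameter, 12 mm high from the deck's face, 1 mm chamfer, at the deck's x 0, y +30 mm. The cover's place is with its origin at the deck's origin and its y axis along the deck's, either way
- stud_2 (a point): centre of the tip of the other stud, at the deck's x 0, y -30 mm
- bolt_end (a point): centre of the end of the fixed 14 mm bolt that carries the strap and the castle nut: at the deck's x 0, y +105 mm, 42 mm above the face. The cotter hole passes through the bolt along the deck's x axis, 34 mm above the face; a dark saw cut across the bolt's end runs the same way
- strap (a joint): angle of the clamp strap about the bolt, rad: 0 = at its stop, fully home over the cover's edge (pointing to the deck's -y); grows as it swings uphill (pi/2: points to the deck's +x), to 2.0. A steel bar 22 x 8 mm reaching 62 mm from the bolt's axis, underside 8 mm above the face: it passes 2 mm over a seated cover and strikes one that is not. It stays where left; about 2 N at the post moves it
- strap_post (a point): centre of the top end of the round finger post on the strap: 12 mm in diameter, standing 26 mm up from the strap's top, 50 mm from the bolt's axis, its top 42 mm above the deck's face
- castle_nut (a joint): how far the castle nut is turned clockwise (seen from above the deck), rad, 0 to 1.6. Its slots line up with the cotter hole at 0 and at 1.047 (60 degrees); it starts between them. Turning takes 0.2 to 0.3 N m, rising as it tightens; it stays where it is left
- nut_top (a point): on the nut's axis at the top of its hexagon. The hexagon is 30 mm across flats, 16 to 30 mm above the deck's face; the six-slotted crown above it is 25 mm across and ends 38 mm above the face. At joint value q two of the flats face along the deck's x axis turned by q clockwise, the others every 60 degrees
- tape_measure: yellow tape measure 67 x 77 x 32 mm, a bystander; origin at the middle of its underside
- parts_tin: open round tin of washers, 70 mm across, 28 mm high, a bystander; origin at the middle of its underside
- bearing: ball bearing 52 mm across, 15 mm high, a bystander; origin at the middle of its underside
- brass_elbow: brass elbow 46 x 50 x 25 mm, a bystander; origin at the middle of its underside
- punch: steel centre punch 12 mm thick, 115 mm long, lying down, a bystander; origin at the middle of its underside
Things that resemble listed ones, but are neither listed nor needed, are in the scene too. What is shaped like the cover but orange is not meant.

How it is judged:
By the outcome, as a careful person would: the job done as asked, in the order asked, and still so for the second after the job is handed in, with the robot touching nothing.
It also fails if it takes over 66 s, if anything falls off the work surface, if the arm or the gripper's body presses on something with over 40 N, if the wrist force passes 120 N, or if a joint passes its speed limit or range.

## Working session

There is one attempt and no reset: what is moved stays moved. The work goes in short steps, Python scripts to look and compute and a tool call to move; the robot and the scene stay as the last step left them, time stands still between calls to the robot, and variables do not carry over. Pictures are saved under pics/ and viewed, at most 10 in all, crops included, and the job is handed in when it is done.

Besides the shell and the picture viewer there is one more tool, called after ">>>" as a command line: name --argument value ..., lists and objects as JSON in quotes. move_arm: Moves the arm, as the interface text tells. Its arguments: {"type":"object","properties":{"targets":{"type":"string"}},"required":["targets"]}

```bash
ls; mkdir -p pics
python3 - <<'E'
from cell import read_state, cams, ctrl
import cv2
s=read_state();print(s, ctrl.pinch_z)
for n in("side","top"):
    i=cams.get_image(n);cv2.imwrite(f"pics/{n}0.png",i["color"][:,:,::-1]);print(n,i["fovy"],i["cx"],i["cy"],i["rvec"],i["tvec"])
E
```

```text
pics
{'clock': 0.0, 'qpos': array([ 1.15918397,  0.62934021,  0.03843837,  1.51834635, -0.02697815,
        0.99628054, -0.02004453]), 'qd': array([-5.33630998e-05,  6.85479276e-04,  2.48983907e-03, -2.48631240e-04,
       -9.55022304e-04,  8.92228887e-04, -8.53671878e-04]), 'tau': array([-3.09032121e-04, -5.63417065e+01,  1.22705709e+00, -1.93453163e+01,
        1.12789779e-02,  1.04534862e-02, -2.13554154e-05]), 'eef_pos': array([ 220.11952166, -610.88020431,  195.19983146]), 'tool_rot': array([-3.13973656e+00,  3.99514662e-05,  3.45783144e-01]), 'force': array([-0.64369597, -0.79781693, -0.42147952]), 'torque': array([ 0.00344929, -0.04237364,  0.00510067]), 'gripper_force': 0.0, 'width': 84.99860807300828} 18.700000000000003
side 52.16356514525944 284.89783362116003 216.50378140791938 [ 0.07459941 -2.69804951  1.58967122] [ 540.68090046   94.54313749 1254.28435658]
top 55.06613159302003 281.01134603501265 209.84262404747514 [ 2.13749861 -2.16816997  0.13303328] [-25.46348157 535.75596365 986.64163024]
```

View pics/top0.png

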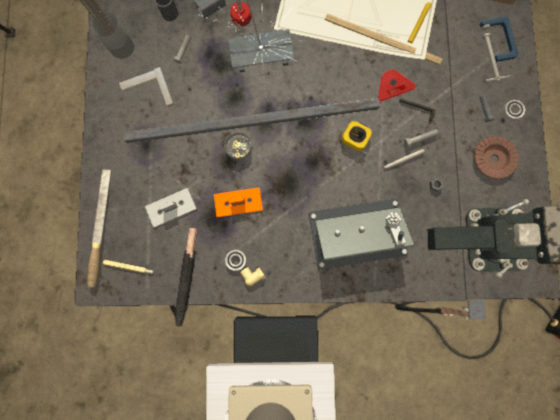

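View pics/side0.png

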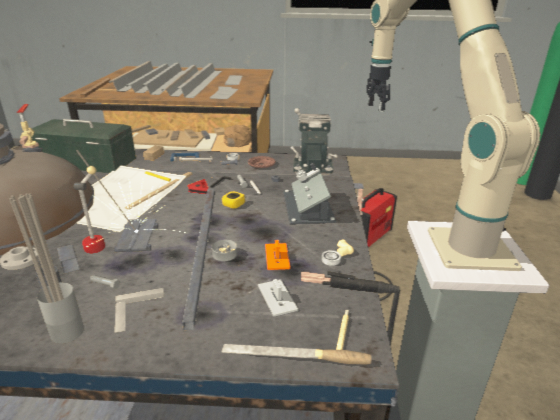

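The bare steel plate (top 171,208; side 277,296) and the orange one (238,202; 277,255) both have the cover's shape. The bare steel one fits, and the orange one is excluded by the task. The stand is at top (362,235), with the clamp at about (398,228). I'll enlarge both.

```bash
cat > h.py <<'E'
import numpy as np, cv2
from scipy.spatial.transform import Rotation as R
from cell import read_state, cams, order, ctrl
def cal(i):
    h=i["color"].shape[0];f=h/2/np.tan(np.radians(i["fovy"])/2)
    return np.array([[f,0,i["cx"]],[0,f,i["cy"]],[0,0,1]]),np.array(i["rvec"],float),np.array(i["tvec"],float)
def proj(c,P): return cv2.projectPoints(np.array(P,float).reshape(-1,3),c[1],c[2],c[0],None)[0].reshape(-1,2)
def ray(c,uv):
    M=cv2.Rodrigues(c[1])[0];o=-M.T@c[2];return o,M.T@np.linalg.inv(c[0])@np.array([*uv,1.])
def onz(c,uv,z):
    o,d=ray(c,uv);return o+d*(z-o[2])/d[2]
def crop(i,x0,y0,x1,y1,k): return cv2.resize(i["color"][y0:y1,x0:x1,::-1],None,fx=k,fy=k,interpolation=cv2.INTER_CUBIC)
E
python3 - <<'E'
from h import *
t=cams.get_image("top");s=cams.get_image("side")
a=crop(t,300,195,420,275,6);b=crop(s,260,160,360,230,5)
cv2.imwrite("pics/a.png",a)
c=np.zeros((600,800,3),np.uint8)
b=crop(s,270,160,350,230,5);c[:350,:400]=b
d=crop(t,140,180,220,235,5);c[:275,400:]=d
e=crop(s,240,235,320,320,3);c[350:350+250,:240]=e[:250]
cv2.imwrite("pics/b.png",c)
for n,i in(("t",t),("s",s)):
    k=cal(i);print(n,ray(k,(280,210)))
k=cal(t)
for uv in[(171,208),(238,202),(362,235),(313,213),(410,260)]:print(uv,onz(k,uv,0).round(),onz(k,uv,60).round())
E
```

```text
t (array([ 404.75155202,  -37.06208506, 1046.8749357 ]), array([ 0.1275544 ,  0.00640315, -0.99181416]))
s (array([ 503.26244846, 1075.19385524,  682.0473369 ]), array([ 0.04402168, -0.88080598, -0.47180831]))
(171, 208) [549. 256.   0.] [541. 239.  60.]
(238, 202) [562.  80.   0.] [553.  73.  60.]
(362, 235) [ 471. -242.    0.] [ 467. -231.   60.]
(313, 213) [ 530. -117.    0.] [ 523. -112.   60.]
(410, 260) [ 405. -363.    0.] [ 405. -344.   60.]
```

View pics/a.png

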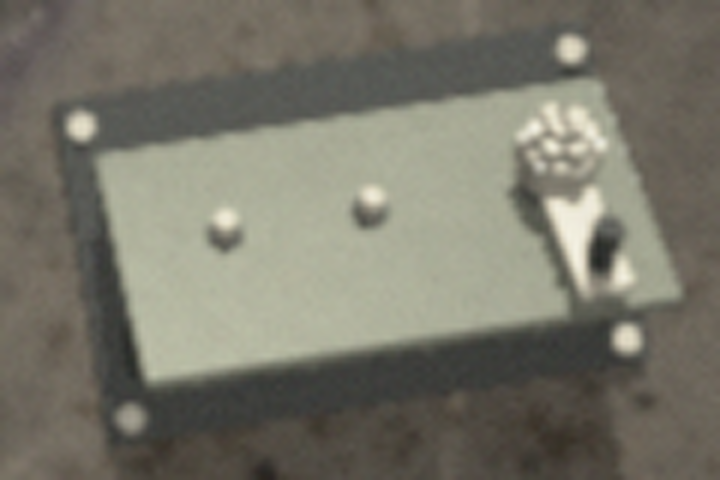

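View pics/b.png

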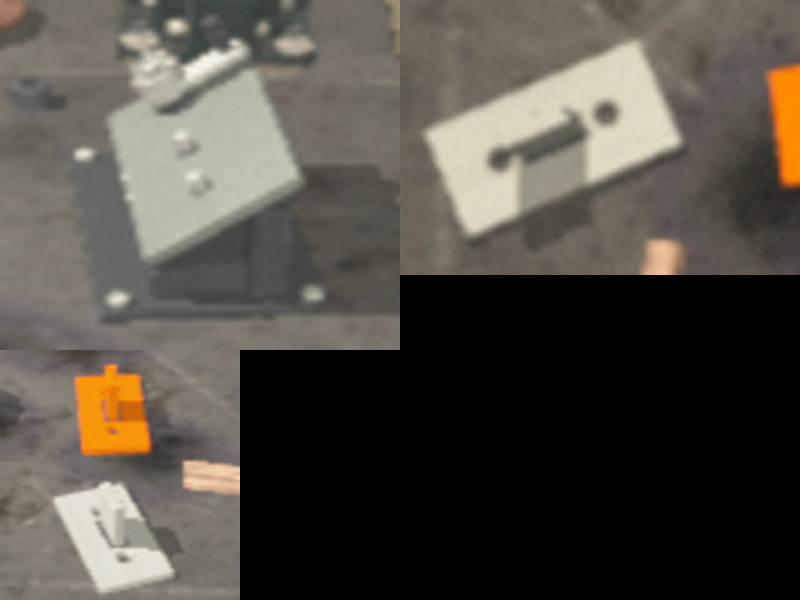

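The crops confirm it: bare plate with two holes and a rib, and the deck's uphill side faces the robot (world -x), clamp at world -y, strap pointing roughly uphill. Next I'll fit the poses.

```bash
cat >> h.py <<'E'
from scipy.optimize import least_squares
def deckpose(p):  # x,y,yaw of the deck's y axis turn
    u=np.array([-np.cos(np.pi/6),0,.5]);n=np.array([.5,0,np.cos(np.pi/6)]);y=np.cross(n,u)
    Rz=R.from_euler('z',p[2]).as_matrix();return Rz@np.stack([u,y,n],1),np.array([p[0],p[1],65.])
E
python3 - <<'E'
from h import *
t=cal(cams.get_image("top"));s=cal(cams.get_image("side"))
f=lambda x,y,k,ox,oy:((x+.5)/k-.5+ox,(y+.5)/k-.5+oy)
T={(-50,-75,0):(98,155),(-50,140,0):(600,80),(62,140,0):(683,298),(62,-75,0):(146,380),(0,-30,12):(228,217),(0,30,12):(371,195),(0,105,42):(560,150)}
S={(-50,140,0):(107,120),(62,140,0):(260,70),(62,-75,0):(303,177),(-50,-75,0):(150,255),(0,30,12):(184,136),(0,-30,12):(198,176)}
def res(p):
    A,o=deckpose(p);P=lambda D:np.array([A@np.array(k)+o for k in D])
    return np.r_[(proj(t,P(T))-[f(*v,6,300,195) for v in T.values()]).ravel(),(proj(s,P(S))-[f(*v,5,270,160) for v in S.values()]).ravel()]
r=least_squares(res,[470,-235,.1],x_scale=[1,1,.01]);print("deck",r.x,r.fun.reshape(-1,2).round(1).tolist())
A,o=deckpose(r.x);print(A.round(3),(A@[0,105,42]+o).round(1))
# post top: 
g=lambda a:proj(t,[A@[50*np.sin(a),105-50*np.cos(a),42]+o])[0]-f(608,222,6,300,195)
q=least_squares(g,[1.6]);print("strap",q.x,q.fun)
# cover
CT={(-30,60):(25,132),(30,60):(70,236),(30,-60):(283,145),(-30,-60):(238,40)}
CS={a:b for a,b in zip(CT,[(173,222),(100,240),(53,147),(117,133)])}
def cp(p,z=6):
    M=R.from_euler('z',p[2]).as_matrix();return np.array([M@[-a[0],a[1],z]+[p[0],p[1],0] for a in CT])
def rc(p): return np.r_[(proj(t,cp(p))-[f(*v,5,140,180) for v in CT.values()]).ravel()]
r=least_squares(rc,[545,250,.3],x_scale=[1,1,.01]);print("cover",r.x,r.fun.reshape(-1,2).round(1).tolist())
M=R.from_euler('z',r.x[2]).as_matrix()
print("side pred corners crop", ((proj(s,cp(r.x))-[240,235])*3).round(), "rib top",((proj(s,[[r.x[0],r.x[1],45]])-[240,235])*3).round()+[0,350],((proj(t,[M@[0,18,45]+[r.x[0],r.x[1],0],M@[0,-18,45]+[r.x[0],r.x[1],0]])-[140,180])*5+[400,0]).round())
E
```

```text
deck [ 4.72403411e+02 -1.97844652e+02  1.24840220e-01] [[-0.9, 0.2], [-0.1, 0.9], [0.2, 2.0], [-0.9, 1.1], [-0.7, 1.1], [0.0, 1.3], [1.1, -2.8], [0.7, -0.5], [-2.3, -5.4], [-0.7, -0.1], [-1.6, 0.9], [-0.3, 0.1], [-0.8, 0.1]]
[[-0.859  0.125  0.496]
 [-0.108 -0.992  0.062]
 [ 0.5    0.     0.866]] [ 506.3 -299.4  101.4]Traceback (most recent call last):
  File "<stdin>", line 13, in <module>
    return func(*args, **kwargs)
    vector_fun = VectorFunction(
        fun_wrapped,
    ...<6 lines>...
        workers=workers
    )
    self._update_fun()
    ~~~~~~~~~~~~~~~~^^
    self.f = self.fun_wrapped(xp_copy(self.x))
             ~~~~~~~~~~~~~~~~^^^^^^^^^^^^^^^^^
    return np.atleast_1d(self.fun(x))
                         ~~~~~~~~^^^
    return self.f(x, *self.args, **self.kwargs)
           ~~~~~~^^^^^^^^^^^^^^^^^^^^^^^^^^^^^^
  File "<stdin>", line 12, in <lambda>
ValueError: setting an array element with a sequence. The requested array has an inhomogeneous shape after 1 dimensions. The detected shape was (3,) + inhomogeneous part.
```

```bash
cat > fit.py <<'E'
from h import *
t=cal(cams.get_image("top"));s=cal(cams.get_image("side"))
f=lambda x,y,k,ox,oy:((x+.5)/k-.5+ox,(y+.5)/k-.5+oy)
T={(-50,-75,0):(98,155),(-50,140,0):(600,80),(62,140,0):(683,298),(62,-75,0):(146,380),(0,-30,12):(228,217),(0,30,12):(371,195)}
S={(-50,140,0):(107,120),(62,-75,0):(303,177),(-50,-75,0):(150,255),(0,30,12):(184,136),(0,-30,12):(198,176)}
def res(p):
    A,o=deckpose(p);P=lambda D:np.array([A@np.array(k)+o for k in D])
    return np.r_[(proj(t,P(T))-[f(*v,6,300,195) for v in T.values()]).ravel(),(proj(s,P(S))-[f(*v,5,270,160) for v in S.values()]).ravel()]
r=least_squares(res,[470,-235,.1],x_scale=[1,1,.01],loss='soft_l1');print("deck",r.x,res(r.x).reshape(-1,2).round(1).tolist())
A,o=deckpose(r.x);print(A.round(3),(A@[0,105,42]+o).round(1),((proj(t,[A@[0,105,42]+o])-[300,195])*6).round())
for a in(1.2,1.4,1.6,1.8,2.0):print("post",a,((proj(t,[A@[50*np.sin(a),105-50*np.cos(a),42]+o])-[300,195])*6).round())
CT={(-30,60):(25,132),(30,60):(70,236),(30,-60):(283,145),(-30,-60):(238,40)}
def cp(p,z=6):
    M=R.from_euler('z',p[2]).as_matrix();return np.array([M@[-a[0],a[1],z]+[p[0],p[1],0] for a in CT])
def rc(p): return (proj(t,cp(p))-[f(*v,5,140,180) for v in CT.values()]).ravel()
r=least_squares(rc,[545,250,.3],x_scale=[1,1,.01]);print("cover",r.x,r.fun.reshape(-1,2).round(1).tolist())
M=R.from_euler('z',r.x[2]).as_matrix();w=lambda v:M@v+[r.x[0],r.x[1],0]
print("side corners in b", ((proj(s,cp(r.x))-[240,235])*3+[0,350]).round().tolist(), "rib",((proj(s,[w([0,18,45]),w([0,-18,45])])-[240,235])*3+[0,350]).round(),((proj(t,[w([0,18,45]),w([0,-18,45]),w([0,30,6]),w([0,-30,6])])-[140,180])*5+[400,0]).round())
E
python3 fit.py
```

```text
deck [ 4.73636330e+02 -1.98844561e+02  1.39341734e-01] [[-0.7, 0.2], [-0.1, -0.3], [0.7, 0.6], [-0.1, 1.0], [-0.3, 0.7], [0.4, 0.6], [-0.2, -0.6], [-0.8, -0.4], [-1.6, 0.8], [-0.8, 0.0], [-1.1, -0.1]]
[[-0.858  0.139  0.495]
 [-0.12  -0.99   0.069]
 [ 0.5    0.     0.866]] [ 509.  -299.9  101.4] [[565. 124.]]
post 1.2 [[555. 228.]]
post 1.4 [[582. 230.]]
post 1.6 [[608. 227.]]
post 1.8 [[632. 221.]]
post 2.0 [[654. 210.]]
cover [5.50194781e+02 2.55656746e+02 4.03655605e-01] [[0.3, 0.0], [-0.3, 0.2], [-0.2, -0.3], [0.2, 0.1]]
side corners in b [[99.0, 588.0], [171.0, 571.0], [119.0, 482.0], [52.0, 496.0]] rib [[118. 507.]
 [102. 481.]] [[497. 140.]
 [564. 111.]
 [499. 159.]
 [605. 113.]]
```

```bash
cat >> h.py <<'E'
def here():
    s=read_state();return s["eef_pos"],R.from_euler('xyz',s["tool_rot"])
def rows(g,wps,mm=33,deg=6):
    """wps: list of (pos, Rotation); prints move rows in calls of 5"""
    p,r=here();out=[]
    for P,Q in wps:
        P=np.array(P,float);rv=(r.inv()*Q).as_rotvec();n=max(1,int(np.ceil(max(np.linalg.norm(P-p)/mm,np.degrees(np.linalg.norm(rv))/deg))))
        st=R.from_rotvec(rv/n);d=(P-p)/n
        for k in range(n):
            out.append(f"{g:g} "+" ".join(f"{v:g}" for v in [*np.round(r.inv().apply(d)/10,2)+0.,*np.round(np.degrees(rv/n),2)+0.]));r=r*st
        p,r=P,Q
    for k in range(0,len(out),5):print(" ; ".join(out[k:k+5]))
def down(yaw): return R.from_euler('xyz',[np.pi,0,yaw])
E
python3 -c "
from h import *
rows(1,[([480,-150,230],down(1.25)),([550.2,255.7,120],down(1.975))],36)"
```

```text
1 2.67 -2.31 -0.23 0 0 -3.45 ; 1 2.81 -2.14 -0.23 0 0 -3.45 ; 1 2.93 -1.97 -0.23 0 0 -3.45 ; 1 3.04 -1.79 -0.23 0 0 -3.45 ; 1 3.15 -1.6 -0.23 0 0 -3.45
1 3.24 -1.41 -0.23 0 0 -3.45 ; 1 3.32 -1.21 -0.23 0 0 -3.45 ; 1 3.38 -1.01 -0.23 0 0 -3.45 ; 1 3.44 -0.81 -0.23 0 0 -3.45 ; 1 3.48 -0.6 -0.23 0 0 -3.45
1 3.51 -0.39 -0.23 0 0 -3.45 ; 1 3.53 -0.17 -0.23 0 0 -3.45 ; 1 3.53 0.04 -0.23 0 0 -3.45 ; 1 3.52 0.25 -0.23 0 0 -3.45 ; 1 3.5 0.46 -0.23 0 0 -3.45
1 3.39 -0.51 0.92 0 0 -3.46 ; 1 3.42 -0.31 0.92 0 0 -3.46 ; 1 3.43 -0.1 0.92 0 0 -3.46 ; 1 3.43 0.11 0.92 0 0 -3.46 ; 1 3.42 0.32 0.92 0 0 -3.46
1 3.39 0.52 0.92 0 0 -3.46 ; 1 3.35 0.73 0.92 0 0 -3.46 ; 1 3.3 0.93 0.92 0 0 -3.46 ; 1 3.24 1.12 0.92 0 0 -3.46 ; 1 3.17 1.32 0.92 0 0 -3.46
1 3.08 1.51 0.92 0 0 -3.46 ; 1 2.99 1.69 0.92 0 0 -3.46
```

>>> move_arm --targets "1 2.67 -2.31 -0.23 0 0 -3.45 ; 1 2.81 -2.14 -0.23 0 0 -3.45 ; 1 2.93 -1.97 -0.23 0 0 -3.45 ; 1 3.04 -1.79 -0.23 0 0 -3.45 ; 1 3.15 -1.6 -0.23 0 0 -3.45"

```text
clock: 0.82
eef_pos: [307.5, -456.2, 207.9]
tool_rot: [3.141, -0.0, 0.65]
force: [1.4, 0.1, -0.3]
width: 85.3
gripper_force: 0.0
```

>>> move_arm --targets "1 3.24 -1.41 -0.23 0 0 -3.45 ; 1 3.32 -1.21 -0.23 0 0 -3.45 ; 1 3.38 -1.01 -0.23 0 0 -3.45 ; 1 3.44 -0.81 -0.23 0 0 -3.45 ; 1 3.48 -0.6 -0.23 0 0 -3.45"

```text
clock: 1.23
eef_pos: [394.3, -302.4, 219.5]
tool_rot: [3.141, 0.0, 0.951]
force: [-1.0, -0.7, -0.5]
width: 85.9
gripper_force: 0.0
```

>>> move_arm --targets "1 3.51 -0.39 -0.23 0 0 -3.45 ; 1 3.53 -0.17 -0.23 0 0 -3.45 ; 1 3.53 0.04 -0.23 0 0 -3.45 ; 1 3.52 0.25 -0.23 0 0 -3.45 ; 1 3.5 0.46 -0.23 0 0 -3.45"

```text
clock: 1.65
eef_pos: [481.0, -148.6, 231.0]
tool_rot: [3.141, 0.0, 1.252]
force: [0.9, -0.2, -0.5]
width: 85.6
gripper_force: 0.0
```

>>> move_arm --targets "1 3.39 -0.51 0.92 0 0 -3.46 ; 1 3.42 -0.31 0.92 0 0 -3.46 ; 1 3.43 -0.1 0.92 0 0 -3.46 ; 1 3.43 0.11 0.92 0 0 -3.46 ; 1 3.42 0.32 0.92 0 0 -3.46"

```text
clock: 2.07
eef_pos: [510.0, 20.5, 184.5]
tool_rot: [3.141, 0.0, 1.553]
force: [0.9, 0.4, 0.1]
width: 84.9
gripper_force: 0.0
```

>>> move_arm --targets "1 3.39 0.52 0.92 0 0 -3.46 ; 1 3.35 0.73 0.92 0 0 -3.46 ; 1 3.3 0.93 0.92 0 0 -3.46 ; 1 3.24 1.12 0.92 0 0 -3.46 ; 1 3.17 1.32 0.92 0 0 -3.46"

```text
clock: 2.48
eef_pos: [539.6, 189.5, 138.3]
tool_rot: [3.141, 0.0, 1.856]
force: [1.3, -0.4, 1.0]
width: 85.4
gripper_force: 0.0
```

>>> move_arm --targets "1 3.08 1.51 0.92 0 0 -3.46 ; 1 2.99 1.69 0.92 0 0 -3.46 ; 1 0 0 0 0 0 0"

```text
clock: 2.73
eef_pos: [549.8, 265.0, 119.0]
tool_rot: [3.139, -0.007, 1.984]
force: [-0.2, 1.8, 0.5]
width: 85.3
gripper_force: 0.0
```

```bash
python3 -c "
from h import *
print(read_state())
rows(1,[([550.2,255.7,30],down(1.975)),([550.2,255.7,12],down(1.975))],35)"
```

```text
{'clock': 2.7333, 'qpos': array([-0.22767786,  0.69161246, -0.42978071,  1.70288717,  0.36149587,
        0.82352384, -0.40436652]), 'qd': array([ 0.05703407, -0.05075574,  0.0509379 ,  0.06584005, -0.00418228,
        0.03873419, -0.00545454]), 'tau': array([ 2.54122384e+00, -5.27787352e+01, -2.98199236e+00, -1.61024326e+01,
        5.38039561e-01,  2.11809771e-01,  3.87284718e-02]), 'eef_pos': array([549.79047968, 265.0398806 , 119.04885299]), 'tool_rot': array([ 3.13944761, -0.00694728,  1.98416197]), 'force': array([-0.17805262,  1.75424189,  0.52019645]), 'torque': array([ 0.09198539, -0.0095315 ,  0.0571091 ]), 'gripper_force': 0.0, 'width': 85.2837872999914}
1 -0.31 -0.12 2.97 0.04 -0.13 0.17 ; 1 -0.3 -0.12 2.97 0.04 -0.13 0.17 ; 1 -0.3 -0.11 2.97 0.04 -0.13 0.17 ; 1 0 0 1.8 0 0 0
```

>>> move_arm --targets "1 0 0 1.5 0 0 0 ; 1 0 0 1.5 0 0 0 ; 1 0 0 1 0 0 0 ; 1 0 0 0 0 0 0 ; 1 0 0 0 0 0 0"

```text
clock: 3.15
eef_pos: [550.9, 255.1, 80.0]
tool_rot: [-3.141, 0.0, 1.973]
force: [-0.6, 0.7, -0.2]
width: 85.3
gripper_force: 0.0
```

```bash
python3 -c "
from h import *
i=cams.get_image('top');j=cams.get_image('side')
a=np.hstack([crop(i,130,170,230,260,4),crop(j,230,220,330,310,4)]);cv2.imwrite('pics/c.png',a)
print(here()[0],here()[1].as_euler('xyz'))
rows(1,[([550.2,255.7,30],down(1.975)),([550.2,255.7,12],down(1.975))],25)"
```

```text
[551.69234253 255.7310272   81.01377491] [ 3.14026070e+00 -1.76059673e-04  1.97318446e+00]
1 0.02 -0.05 1.7 0.03 0 -0.03 ; 1 0.02 -0.05 1.7 0.03 0 -0.03 ; 1 0.02 -0.05 1.7 0.03 0 -0.03 ; 1 0 0 1.8 0 0 0
```

View pics/c.png

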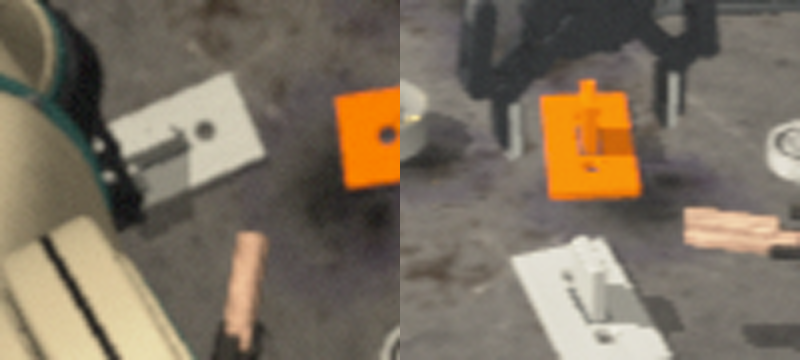

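```bash
python3 -c "
from h import *
j=cal(cams.get_image('side'));p,r=here()
for d in (42.5,-42.5):
  for z in(0,-13): print((proj(j,[p+r.apply([0,d,z])])-[230,220])*4+[400,0])
print((proj(j,[[550.2,255.7,45]])-[230,220])*4+[400,0])"
```

```text
[[515.039908   216.58700019]]
[[514.77745698 198.33097072]]
[[651.43237013 188.53300667]]
[[652.02181962 170.58216749]]
[[586.46337464 251.59673362]]
```

>>> move_arm --targets "1 0 -0.1 1 0 0 0 ; 1 0 0 1 0 0 0 ; 1 0 0 1 0 0 0 ; 1 0 0 0 0 0 0 ; 1 0 0 0 0 0 0"

```text
clock: 3.72
eef_pos: [549.4, 254.7, 49.0]
tool_rot: [-3.139, 0.0, 1.974]
force: [0.1, 0.2, 0.4]
width: 85.2
gripper_force: 0.0
```

```bash
python3 -c "
from h import *
i=cams.get_image('top');j=cams.get_image('side');p,r=here();print(p)
for c in(i,j):
  k=cal(c)
  for d in (42.5,-42.5):
    for z in(-13,-50):
      u=proj(k,[p+r.apply([0,d,z])])[0].round().astype(int);cv2.circle(c['color'],tuple(map(int,u)),0,(255,0,0) if z==-13 else (0,0,255),-1)
a=np.hstack([crop(i,130,170,230,260,4),crop(j,230,220,330,310,4)]);cv2.imwrite('pics/d.png',a)
"
```

```text
[550.20986155 255.38574298  50.11312802]
```

View pics/d.png

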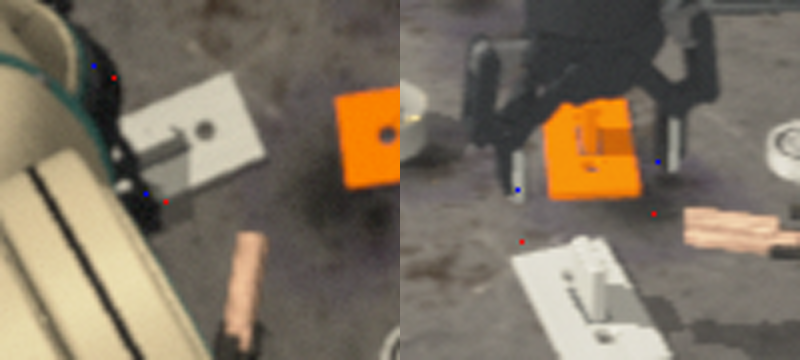

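>>> move_arm --targets "1 0 0 1 0 0 0 ; 1 0 0 1 0 0 0 ; 1 0 0 1 0 0 0 ; 1 0 0 0.7 0 0 0 ; 1 0 0 0 0 0 0"

```text
clock: 4.23
eef_pos: [548.7, 254.3, 11.0]
tool_rot: [-3.138, 0.0, 1.974]
force: [0.3, -0.1, 0.5]
width: 85.5
gripper_force: 0.0
```

>>> move_arm --targets "-1 0 0 0 0 0 0 ; -1 0 0 0 0 0 0 ; -1 0 0 0 0 0 0 ; -1 0 0 0 0 0 0 ; -1 0 0 0 0 0 0"

```text
clock: 4.65
eef_pos: [550.5, 255.3, 13.7]
tool_rot: [3.141, -0.0, 1.974]
force: [0.4, 0.2, 0.1]
width: 25.8
gripper_force: 0.0
```

>>> move_arm --targets "-1 0 0 0 0 0 0 ; -1 0 0 0 0 0 0 ; -1 0 0 0 0 0 0"

```text
clock: 4.9
eef_pos: [550.3, 255.2, 13.4]
tool_rot: [3.141, 0.0, 1.974]
force: [-0.0, 0.5, -0.9]
width: -0.0
gripper_force: 0.0
```

```bash
python3 -c "
from h import *
i=cams.get_image('top');j=cams.get_image('side');p,r=here();print(p,r.as_euler('xyz'),read_state()['width'])
a=np.hstack([crop(i,130,170,230,260,4),crop(j,230,220,330,310,4)]);cv2.imwrite('pics/e.png',a)
"
```

```text
[550.21714733 255.17859104  13.27138285] [3.14148991e+00 1.23116263e-05 1.97361380e+00] 0.470105314472903
```

View pics/e.png

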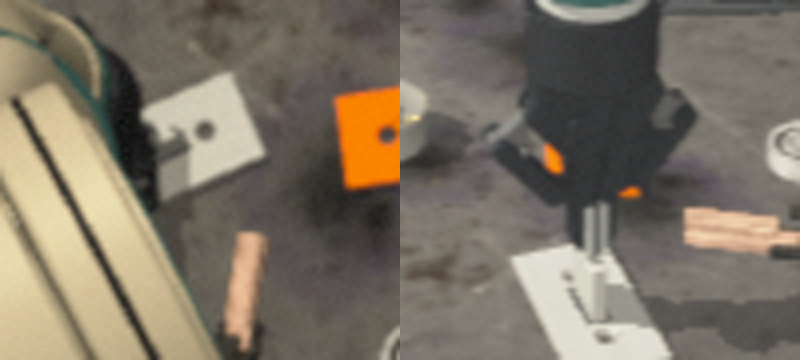

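The fingers shut on nothing. In both views they stand about 30 mm higher than reported, with tips near (597,262) at the rib's top. I'll open and feel for the bench beside the plate.

>>> move_arm --targets "1 0 0 0 0 0 0 ; 1 0 0 0 0 0 0 ; 1 0 0 0 0 0 0 ; 1 0 0 0 0 0 0 ; 1 0 0 0 0 0 0"

```text
clock: 5.42
eef_pos: [550.2, 255.2, 13.2]
tool_rot: [3.142, -0.0, 1.974]
force: [-0.0, 0.4, 0.5]
width: 60.4
gripper_force: 0.0
```

>>> move_arm --targets "1 0 0 0 0 0 0 ; 1 0 0 0.5 0 0 0 ; 1 0 0 0.5 0 0 0 ; 1 0 0 0.5 0 0 0 ; 1 0 0 0 0 0 0"

```text
clock: 5.83
eef_pos: [549.3, 254.6, -3.2]
tool_rot: [-3.139, 0.0, 1.974]
force: [-0.3, 1.0, 0.8]
width: 85.6
gripper_force: 0.0
```

>>> move_arm --targets "1 0 0 0.3 0 0 0 ; 1 0 0 0.2 0 0 0 ; 1 0 0 0 0 0 0 ; 1 0 0 0 0 0 0"

```text
clock: 6.17
eef_pos: [550.1, 255.2, -6.9]
tool_rot: [-3.141, 0.0, 1.974]
force: [-0.2, 0.5, -0.6]
width: 85.4
gripper_force: 0.0
```

>>> move_arm --targets "1 0 0 0.2 0 0 0 ; 1 0 0 0.2 0 0 0 ; 1 0 0 0.1 0 0 0 ; 1 0 0 0 0 0 0"

```text
clock: 6.5
eef_pos: [550.0, 255.1, -12.0]
tool_rot: [-3.141, 0.0, 1.974]
force: [-0.2, 0.2, 0.8]
width: 85.7
gripper_force: 0.0
```

>>> move_arm --targets "1 0 0 0.1 0 0 0 ; 1 0 0 0.1 0 0 0 ; 1 0 0 0.1 0 0 0 ; 1 0 0 0 0 0 0"

```text
clock: 6.83
eef_pos: [550.1, 255.1, -15.0]
tool_rot: [-3.141, 0.0, 1.974]
force: [-0.3, -0.9, 0.2]
width: 85.4
gripper_force: 0.0
```

>>> move_arm --targets "1 0 0 0.1 0 0 0 ; 1 0 0 0.1 0 0 0 ; 1 0 0 0 0 0 0 ; -1 0 0 0 0 0 0 ; -1 0 0 0 0 0 0"

```text
clock: 7.25
eef_pos: [550.2, 255.2, -16.8]
tool_rot: [-3.142, 0.0, 1.974]
force: [-0.8, -0.8, 0.3]
width: 63.9
gripper_force: 0.0
```

>>> move_arm --targets "-1 0 0 0 0 0 0 ; -1 0 0 0 0 0 0 ; -1 0 0 0 0 0 0 ; -1 0 0 0 0 0 0 ; -1 0 0 0 0 0 0"

```text
clock: 7.67
eef_pos: [550.4, 255.3, -16.5]
tool_rot: [3.141, 0.0, 1.974]
force: [1.0, -0.2, 3.9]
width: 8.6
gripper_force: 59.6
```

>>> move_arm --targets "-1 0 0 0 0 0 0 ; -1 0 0 0 0 0 0"

```text
clock: 7.83
eef_pos: [550.4, 255.3, -16.6]
tool_rot: [3.141, -0.0, 1.974]
force: [-1.4, 0.8, 2.2]
width: 8.7
gripper_force: 59.2
```

```bash
python3 -c "
from h import *
i=cams.get_image('top');j=cams.get_image('side');p,r=here();print(read_state())
k=cal(j)
for x in (20,30,40):
  u=proj(k,[p+[0,0,x]])[0].round().astype(int);print(x,(u-[230,220])*4+[400,0])
a=np.hstack([crop(i,130,170,230,260,4),crop(j,230,220,330,310,4)]);cv2.imwrite('pics/f.png',a)
"
```

```text
{'clock': 7.9333, 'qpos': array([-0.2843666 ,  0.87382094, -0.32038337,  1.77814061,  0.46786928,
        0.56514159, -0.49459166]), 'qd': array([ 0.00101122,  0.00043601,  0.00045336, -0.00094658,  0.00040677,
       -0.00066113, -0.00143825]), 'tau': array([-2.10650970e-02, -5.70428038e+01, -4.39805254e+00, -1.07040605e+01,
        2.45993910e-02, -7.61802751e-02,  3.28645081e-03]), 'eef_pos': array([550.32849971, 255.27248716, -16.56595803]), 'tool_rot': array([ 3.14119296e+00, -1.30204699e-06,  1.97365735e+00]), 'force': array([-0.18892114,  0.39666391,  2.80796084]), 'torque': array([-0.04147626,  0.00855944, -0.05136639]), 'gripper_force': 59.1684365272522, 'width': 8.776908841456146}
20 [584 304]
30 [584 292]
40 [588 280]
```

```bash
cat >> h.py <<'E'
A,o=deckpose([473.636,-198.845,.13934])
RD=R.from_matrix(np.stack([np.cross(-A[:,0],-A[:,2]),-A[:,0],-A[:,2]],1))
E
python3 -c "
from h import *
tgt=o+A@[10,0,60]-16.6*A[:,2];print(tgt,RD.as_euler('xyz'))
p,r=here()
rows(-1,[(p+[0,0,40],r),([545,180,150],r),([530,0,190],down(1.85)),(tgt,RD)],30,5)"
```

```text
[ 486.54936317 -197.03391566  107.58550252] [-2.61799388  0.          1.71013633]
-1 0 0 -2 0 0 0 ; -1 0 0 -2 0 0 0 ; -1 -1.34 -0.69 -2.53 0 0 0 ; -1 -1.34 -0.69 -2.53 0 0 0 ; -1 -1.34 -0.69 -2.53 0 0 0
-1 -1.34 -0.69 -2.53 0 0 0 ; -1 -1.34 -0.69 -2.53 0 0 0 ; -1 -2.28 -1.21 -0.57 0 0 1.01 ; -1 -2.3 -1.16 -0.57 0 0 1.01 ; -1 -2.32 -1.12 -0.57 0 0 1.01
-1 -2.34 -1.08 -0.57 0 0 1.01 ; -1 -2.36 -1.04 -0.57 0 0 1.01 ; -1 -2.38 -1 -0.57 0 0 1.01 ; -1 -2.4 -0.96 -0.57 0 0 1.01 ; -1 -2.22 -1.2 1.03 3.74 0.26 0.98
-1 -2.24 -1.09 1.09 3.74 0.26 0.98 ; -1 -2.27 -0.98 1.15 3.74 0.26 0.98 ; -1 -2.29 -0.87 1.2 3.74 0.26 0.98 ; -1 -2.31 -0.75 1.24 3.74 0.26 0.98 ; -1 -2.32 -0.62 1.28 3.74 0.26 0.98
-1 -2.34 -0.5 1.3 3.74 0.26 0.98 ; -1 -2.35 -0.37 1.32 3.74 0.26 0.98
```

>>> move_arm --targets "-1 0 0 -2 0 0 0 ; -1 0 0 -2 0 0 0 ; -1 -1.34 -0.69 -2.53 0 0 0 ; -1 -1.34 -0.69 -2.53 0 0 0 ; -1 -1.34 -0.69 -2.53 0 0 0"

```text
clock: 8.35
eef_pos: [545.9, 209.3, 99.4]
tool_rot: [-3.14, 0.0, 1.974]
force: [0.5, -0.2, -2.0]
width: 8.9
gripper_force: 58.7
```

>>> move_arm --targets "-1 -1.34 -0.69 -2.53 0 0 0 ; -1 -1.34 -0.69 -2.53 0 0 0 ; -1 -2.28 -1.21 -0.57 0 0 1.01 ; -1 -2.3 -1.16 -0.57 0 0 1.01 ; -1 -2.32 -1.12 -0.57 0 0 1.01"

```text
clock: 8.77
eef_pos: [537.6, 101.7, 167.0]
tool_rot: [-3.141, 0.0, 1.92]
force: [0.6, -0.1, -2.9]
width: 9.0
gripper_force: 59.0
```

>>> move_arm --targets "-1 -2.34 -1.08 -0.57 0 0 1.01 ; -1 -2.36 -1.04 -0.57 0 0 1.01 ; -1 -2.38 -1 -0.57 0 0 1.01 ; -1 -2.4 -0.96 -0.57 0 0 1.01 ; -1 -2.22 -1.2 1.03 3.74 0.26 0.98"

```text
clock: 9.18
eef_pos: [523.3, -26.9, 181.6]
tool_rot: [-3.078, -0.002, 1.831]
force: [0.2, 0.0, -2.3]
width: 8.8
gripper_force: 59.0
```

>>> move_arm --targets "-1 -2.24 -1.09 1.09 3.74 0.26 0.98 ; -1 -2.27 -0.98 1.15 3.74 0.26 0.98 ; -1 -2.29 -0.87 1.2 3.74 0.26 0.98 ; -1 -2.31 -0.75 1.24 3.74 0.26 0.98 ; -1 -2.32 -0.62 1.28 3.74 0.26 0.98"

```text
clock: 9.6
eef_pos: [496.9, -148.9, 127.2]
tool_rot: [-2.746, -0.007, 1.744]
force: [1.2, -0.2, -2.1]
width: 9.1
gripper_force: 58.9
```

>>> move_arm --targets "-1 -2.34 -0.5 1.3 3.74 0.26 0.98 ; -1 -2.35 -0.37 1.32 3.74 0.26 0.98 ; -1 0 0 0 0 0 0 ; -1 0 0 0 0 0 0 ; -1 0 0 0 0 0 0"

```text
clock: 10.02
eef_pos: [486.4, -195.9, 106.9]
tool_rot: [-2.619, -0.001, 1.711]
force: [0.3, 0.3, -2.3]
width: 8.5
gripper_force: 59.2
```

```bash
python3 -c "
from h import *
i=cams.get_image('top');j=cams.get_image('side');p,r=here();s=read_state();print(s['qpos'],p,s['tool_rot'],s['force'],s['width'])
for nm,c in(('tool',p+r.apply([0,0,-16.6])),('world',p+[0,0,30]+r.apply([0,0,13.4]))):
  print(nm,(A.T@(c-o)).round(1))
  for im,(X,Y) in((i,(300,190)),(j,(255,140))):
    k=cal(im);B=r.as_matrix()@np.diag([1,1,-1])
    print(((proj(k,[c+B@np.array([y,x,6.]) for x,y in((-30,-60),(-30,60),(30,60),(30,-60))])-[X,Y])*4).round().tolist())
a=np.hstack([crop(i,300,190,400,290,4),crop(j,255,140,355,240,4)]);cv2.imwrite('pics/g.png',a)
"
```

```text
[ 0.36133708  0.86432763 -0.28985247  1.47536697  0.35140783  1.36374074
  0.08634398] [ 486.95962529 -195.55369433  108.0109628 ] [-2.62046699e+00 -7.12657537e-04  1.71211497e+00] [ 0.99080465 -0.00383378 -1.57094095] 8.929313364851096
tool [ 9.7 -1.4 60.7]
[[323.0, 145.0], [112.0, 178.0], [91.0, 94.0], [294.0, 62.0]]
[[209.0, 99.0], [231.0, 158.0], [163.0, 195.0], [146.0, 134.0]]
world [24.6 -1.4 56.7]
[[329.0, 171.0], [117.0, 204.0], [96.0, 118.0], [300.0, 86.0]]
[[227.0, 94.0], [251.0, 153.0], [182.0, 190.0], [164.0, 129.0]]
```

View pics/g.png

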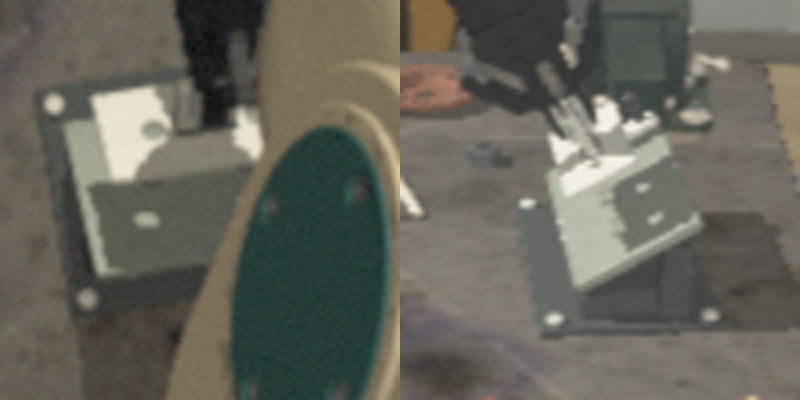

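The plate's corners match the prediction with the ~30 mm offset along the tool (top 93,95; side 149,133, 165,195, 235,157). The cover is parallel to the deck, at x +10, y -1.5 and 60 mm above it. I'll lower it towards the stud tips.

>>> move_arm --targets "-1 -0.17 0 1 0.1 0 0.1 ; -1 0 0 1 0 0 0 ; -1 0 0 1 0 0 0 ; -1 0 0 0.8 0 0 0 ; -1 0 0 0.4 0 0 0"

```text
clock: 10.53
eef_pos: [464.1, -201.7, 69.9]
tool_rot: [-2.614, 0.001, 1.709]
force: [0.1, 0.8, -2.8]
width: 9.1
gripper_force: 59.2
```

>>> move_arm --targets "-1 0 0 0 0 0 0 ; -1 0 0 0 0 0 0 ; -1 0 0 0 0 0 0"

```text
clock: 10.78
eef_pos: [466.4, -201.6, 71.2]
tool_rot: [-2.618, 0.001, 1.709]
force: [0.1, 0.1, -1.8]
width: 8.5
gripper_force: 59.2
```

```bash
cat > st.py <<'E'
from h import *
p,r=here();s=read_state();c=p+r.apply([0,0,-16.6])
print("cover@deck",(A.T@(c-o)).round(1),"rot err deg",np.degrees((RD.inv()*r).as_rotvec()).round(2),"F deck",(A.T@s['force']).round(1),"T deck",(A.T@s['torque']).round(2),s['width'],s['gripper_force'],s['clock'])
E
python3 st.py
```

```text
cover@deck [ 9.6  1.7 18.2] rot err deg [ 0.02 -0.03  0.1 ] F deck [-1.  -0.1 -1.5] T deck [-0.03  0.8   0.  ] 8.51006042379943 59.214946031570435 10.7833
```

>>> move_arm --targets "-1 0.1 0 0.2 0 0 0 ; -1 0 0 0.2 0 0 0 ; -1 0 0 0 0 0 0 ; -1 0 0 0 0 0 0"

```text
clock: 11.12
eef_pos: [463.7, -200.9, 67.6]
tool_rot: [-2.617, 0.001, 1.709]
force: [0.1, -0.3, -2.4]
width: 8.9
gripper_force: 59.2
```

>>> move_arm --targets "-1 0 0 0.1 0 0 0 ; -1 0 0 0 0 0 0 ; -1 0 0 0 0 0 0"

```text
clock: 11.37
eef_pos: [463.3, -201.0, 66.7]
tool_rot: [-2.617, 0.001, 1.709]
force: [-0.5, 0.8, -1.7]
width: 9.1
gripper_force: 59.2
```

>>> move_arm --targets "-1 0 0 0.1 0 0 0 ; -1 0 0 0 0 0 0 ; -1 0 0 0 0 0 0"

```text
clock: 11.62
eef_pos: [463.3, -201.1, 66.5]
tool_rot: [-2.618, 0.002, 1.709]
force: [0.7, 1.3, 4.2]
width: 9.4
gripper_force: 60.0
```

```bash
python3 st.py
```

```text
cover@deck [ 9.9  0.7 12.7] rot err deg [ 0.02 -0.05  0.1 ] F deck [ 1.4 -1.2  4. ] T deck [-0.04  0.33  0.01] 9.35316841660289 59.97371435165405 11.6167
```

>>> move_arm --targets "-1 0 0.25 0.02 0 0 0 ; -1 0 0.25 0 0 0 0 ; -1 0 0.2 0 0 0 0 ; -1 0 0 0 0 0 0 ; -1 0 0 0 0 0 0"

```text
clock: 12.03
eef_pos: [469.2, -200.5, 63.0]
tool_rot: [-2.617, 0.002, 1.709]
force: [1.9, -0.8, 6.3]
width: 8.6
gripper_force: 60.4
```

```bash
python3 st.py
```

```text
cover@deck [ 3.   1.  12.5] rot err deg [ 0.04 -0.07  0.12] F deck [1.6 1.  6.3] T deck [-0.01  0.2  -0.03] 8.629333908527673 60.44255197048187 12.0333
```

>>> move_arm --targets "-1 0 0.1 0 0 0 0 ; -1 0 0.1 0 0 0 0 ; -1 0 0 0 0 0 0 ; -1 0 0 0 0 0 0"

```text
clock: 12.37
eef_pos: [470.4, -200.0, 60.7]
tool_rot: [-2.617, 0.001, 1.709]
force: [1.0, -0.3, -2.3]
width: 9.0
gripper_force: 59.2
```

```bash
python3 st.py
```

```text
cover@deck [ 0.8  0.7 11.2] rot err deg [ 0.05 -0.01  0.1 ] F deck [-2.   0.4 -1.5] T deck [0.05 0.86 0.04] 9.006969323007604 59.21718120574951 12.3667
```

The contact force vanished at x +0.8, so the holes have begun to drop. Lowering now.

>>> move_arm --targets "-1 0 0.03 0.2 0 0 0 ; -1 0 0 0.2 0 0 0 ; -1 0 0 0 0 0 0 ; -1 0 0 0 0 0 0"

```text
clock: 12.7
eef_pos: [468.4, -200.2, 57.1]
tool_rot: [-2.616, 0.001, 1.709]
force: [0.5, 0.1, -2.1]
width: 9.0
gripper_force: 59.2
```

```bash
python3 st.py
```

```text
cover@deck [0.7 0.6 7.1] rot err deg [0.1  0.   0.09] F deck [-1.5 -0.  -1.5] T deck [0.   0.9  0.05] 9.046963426155218 59.22132968902588 12.7
```

>>> move_arm --targets "-1 0 0 0.2 0 0 0 ; -1 0 0 0.2 0 0 0 ; -1 0 0 0 0 0 0 ; -1 0 0 0 0 0 0"

```text
clock: 13.03
eef_pos: [466.6, -200.5, 53.9]
tool_rot: [-2.617, 0.001, 1.709]
force: [-0.0, -0.1, -2.3]
width: 8.6
gripper_force: 59.2
```

```bash
python3 st.py
```

```text
cover@deck [0.7 0.7 3.4] rot err deg [ 0.07 -0.01  0.1 ] F deck [-1.1  0.1 -2. ] T deck [-0.02  0.96  0.03] 8.6357016402315 59.224222898483276 13.0333
```

Going in freely. On to the face.

>>> move_arm --targets "-1 0 0 0.15 0 0 0 ; -1 0 0 0.1 0 0 0 ; -1 0 0 0 0 0 0 ; -1 0 0 0 0 0 0"

```text
clock: 13.37
eef_pos: [465.4, -200.7, 51.9]
tool_rot: [-2.617, 0.001, 1.709]
force: [-0.4, 0.7, -2.9]
width: 8.7
gripper_force: 59.2
```

>>> move_arm --targets "-1 0 0 0.1 0 0 0 ; -1 0 0 0 0 0 0 ; -1 0 0 0 0 0 0"

```text
clock: 13.62
eef_pos: [465.3, -200.8, 51.5]
tool_rot: [-2.617, 0.002, 1.709]
force: [1.5, 1.1, 2.4]
width: 9.2
gripper_force: 59.9
```

```bash
python3 st.py
```

```text
cover@deck [0.6 0.8 0.7] rot err deg [ 0.03 -0.04  0.11] F deck [-0.2 -0.9  2.9] T deck [-0.01  0.57  0.08] 9.203793223815767 59.90687012672424 13.6167
```

The cover is on the face: normal contact at +0.7, the same offset as on the studs, and it is parallel. Releasing and backing out.

>>> move_arm --targets "1 0 0 0 0 0 0 ; 1 0 0 0 0 0 0 ; 1 0 0 0 0 0 0 ; 1 0 0 0 0 0 0 ; 1 0 0 0 0 0 0"

```text
clock: 14.03
eef_pos: [464.7, -200.9, 51.0]
tool_rot: [-2.616, 0.001, 1.709]
force: [0.0, -0.1, -0.2]
width: 68.6
gripper_force: 0.0
```

>>> move_arm --targets "1 0 0 -1 0 0 0 ; 1 0 0 -2 0 0 0 ; 1 0 0 -2 0 0 0 ; 1 0 0 -2 0 0 0 ; -1 0 0 0 0 0 0"

```text
clock: 14.45
eef_pos: [504.0, -195.3, 114.8]
tool_rot: [-2.625, 0.003, 1.71]
force: [1.2, 0.4, 0.5]
width: 75.6
gripper_force: 0.0
```

```bash
python3 st.py
cat > go.py <<'E'
import sys;from h import *
# go.py grip mm  x,y,tipheight ... (true fingertip in deck coordinates; tip = TCP - 30 mm along the tool)
rows(float(sys.argv[1]),[(o+A@(np.array(eval(w))-[0,0,29.3]),RD) for w in sys.argv[3:]],float(sys.argv[2]))
E
python3 go.py -1 25 50,132,75 50,132,24; python3 -c "
from h import *
i=cams.get_image('top');j=cams.get_image('side')
cv2.imwrite('pics/i.png',np.hstack([crop(i,300,190,420,280,3.3),crop(j,270,150,350,230,4)[:297]]))"
```

```text
cover@deck [-1.5  0.7 75. ] rot err deg [-0.38 -0.12  0.11] F deck [-0.8 -0.2  1.1] T deck [ 0.02  0.55 -0.02] 75.55930484207713 0.0 14.45
-1 -2.19 -0.86 0.21 0.06 0.02 -0.02 ; -1 -2.19 -0.86 0.21 0.06 0.02 -0.02 ; -1 -2.19 -0.86 0.21 0.06 0.02 -0.02 ; -1 -2.19 -0.86 0.21 0.06 0.02 -0.02 ; -1 -2.19 -0.86 0.21 0.06 0.02 -0.02
-1 -2.19 -0.86 0.21 0.06 0.02 -0.02 ; -1 0 0 1.7 0 0 0 ; -1 0 0 1.7 0 0 0 ; -1 0 0 1.7 0 0 0
```

View pics/i.png

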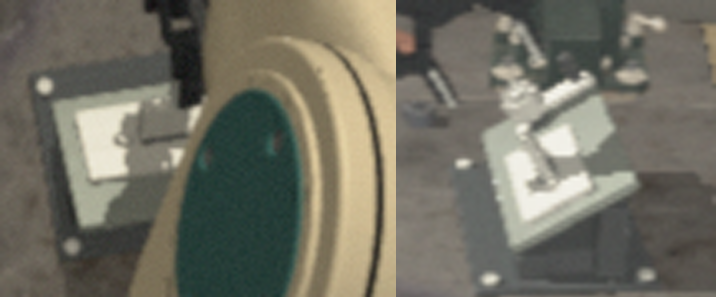

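The cover lies square on the deck with a stud showing in the hole (122,140), and the gripper is clear. Next is the strap.

>>> move_arm --targets "-1 -2.19 -0.86 0.1 0 0 0 ; -1 -2.19 -0.86 0.1 0 0 0 ; -1 -2.19 -0.86 0.1 0 0 0 ; -1 -2.19 -0.86 0.1 0 0 0 ; -1 -2.19 -0.86 0.1 0 0 0"

```text
clock: 14.97
eef_pos: [473.7, -310.8, 128.3]
tool_rot: [-2.614, 0.0, 1.709]
force: [-0.2, 0.3, -1.0]
width: 0.4
gripper_force: 0.0
```

>>> move_arm --targets "-1 -2.19 -0.86 0.1 0 0 0 ; -1 0 0 0 0 0 0 ; -1 0 0 0 0 0 0 ; -1 0 0 0 0 0 0"

```text
clock: 15.3
eef_pos: [470.0, -331.4, 131.7]
tool_rot: [-2.616, -0.001, 1.709]
force: [0.3, 1.2, 0.0]
width: -0.2
gripper_force: 0.0
```

```bash
cat > tp.py <<'E'
from h import *
p,r=here();s=read_state();c=p+r.apply([0,0,-30])
print("tip@deck",(A.T@(c-o)).round(1)-[0,0,.7],"rot",np.degrees((RD.inv()*r).as_rotvec()).round(2),"F",(A.T@s['force']).round(1),"T",(A.T@s['torque']).round(2),s['width'],s['clock'])
E
python3 tp.py;python3 go.py -1 25 50,132,24
```

```text
tip@deck [ 52.4 130.8  76. ] rot [0.13 0.08 0.04] F [-0.4 -1.1  0.3] T [-0.07  0.52  0.01] -0.21224423507538281 15.3
-1 -0.04 0.08 1.73 -0.04 -0.03 -0.01 ; -1 -0.04 0.08 1.73 -0.04 -0.03 -0.01 ; -1 -0.04 0.08 1.73 -0.04 -0.03 -0.01
```

>>> move_arm --targets "-1 -0.04 0.2 1.7 0 0 0 ; -1 -0.04 0.2 1.7 0 0 0 ; -1 -0.04 0.2 1.4 0 0 0 ; -1 0 0 0.4 0 0 0 ; -1 0 0 0 0 0 0"

```text
clock: 15.72
eef_pos: [449.1, -335.2, 83.4]
tool_rot: [-2.614, -0.001, 1.71]
force: [-0.2, -0.1, -0.5]
width: -0.2
gripper_force: 0.0
```

>>> move_arm --targets "-1 0.7 0 0 0 0 0 ; -1 0.7 0 0 0 0 0 ; -1 0.7 0 0 0 0 0 ; -1 0 0 0 0 0 0 ; -1 0 0 0 0 0 0"

```text
clock: 16.13
eef_pos: [447.9, -314.6, 84.9]
tool_rot: [-2.618, 0.001, 1.71]
force: [0.7, -0.3, -0.4]
width: -0.1
gripper_force: 0.0
```

```bash
python3 tp.py
```

```text
tip@deck [ 46.  111.1  25.8] rot [ 0.   -0.02  0.02] F [-0.8  0.4  0. ] T [0.06 0.52 0.01] -0.12889350812296793 16.1333
```

>>> move_arm --targets "-1 0.8 0.05 0 0 0 0 ; -1 0.8 0.05 0 0 0 0 ; -1 0.6 0.25 0 0 0 0 ; -1 0.5 0.25 0 0 0 0"

```text
clock: 16.47
eef_pos: [450.6, -288.9, 81.1]
tool_rot: [-2.621, 0.004, 1.71]
force: [5.5, -6.4, -3.4]
width: -0.3
gripper_force: 3.8
```

>>> move_arm --targets "-1 0.5 0.25 0 0 0 0 ; -1 0.5 0.25 0 0 0 0 ; -1 0.4 0.2 0 0 0 0 ; -1 0.4 0.3 0 0 0 0"

```text
clock: 16.8
eef_pos: [456.2, -273.0, 76.4]
tool_rot: [-2.62, 0.008, 1.71]
force: [4.0, -13.2, -2.5]
width: -0.1
gripper_force: 6.9
```

>>> move_arm --targets "-1 0.4 0.3 0 0 0 0 ; -1 0.4 0.3 0 0 0 0 ; -1 0 0 0 0 0 0 ; -1 0 0 0 0 0 0"

```text
clock: 17.13
eef_pos: [458.0, -260.3, 73.5]
tool_rot: [-2.615, 0.0, 1.708]
force: [-0.4, -0.4, 0.5]
width: 0.1
gripper_force: 0.3
```

```bash
python3 tp.py
```

```text
tip@deck [24.9 58.7 24.7] rot [0.16 0.04 0.12] F [0.6 0.4 0.3] T [ 0.01  0.43 -0.02] 0.06193351257530179 17.1333
```

>>> move_arm --targets "-1 0.1 0.2 0 0 0 0 ; -1 0 0.2 0 0 0 0 ; -1 0 0 0 0 0 0 ; -1 0 0 0 0 0 0"

```text
clock: 17.47
eef_pos: [461.7, -258.0, 71.1]
tool_rot: [-2.616, -0.001, 1.709]
force: [-1.9, 1.2, 0.1]
width: -0.1
gripper_force: 0.6
```

```bash
python3 tp.py
```

```text
tip@deck [20.4 57.  24.6] rot [0.12 0.06 0.02] F [ 1.5 -1.5 -0.8] T [-0.17  0.29  0.05] -0.1099262040033812 17.4667
```

>>> move_arm --targets "-1 0 0.2 0 0 0 0 ; -1 0 0.1 0 0 0 0 ; -1 0 0 0 0 0 0 ; -1 0 0 0 0 0 0"

```text
clock: 17.8
eef_pos: [464.0, -258.3, 69.9]
tool_rot: [-2.616, 0.0, 1.709]
force: [-2.6, 1.6, 2.0]
width: -0.0
gripper_force: 1.6
```

```bash
python3 tp.py
```

```text
tip@deck [17.7 57.6 24.6] rot [0.14 0.04 0.07] F [ 3.1 -1.9  0.6] T [-0.57 -0.14  0.04] -0.0056793203988708876 17.8
```

>>> move_arm --targets "-1 0 0.2 0 0 0 0 ; -1 0 0 0 0 0 0 ; -1 0 0 0 0 0 0"

```text
clock: 18.05
eef_pos: [464.2, -258.4, 69.5]
tool_rot: [-2.612, 0.0, 1.708]
force: [-6.1, 3.0, 5.5]
width: 0.1
gripper_force: 3.7
```

```bash
python3 tp.py
```

```text
tip@deck [17.3 57.7 24.4] rot [0.33 0.05 0.1 ] F [ 7.6 -3.8  1.9] T [-0.69 -1.    0.01] 0.13013641926533526 18.05
```

>>> move_arm --targets "-1 0 0.2 0 0 0 0 ; -1 0 0 0 0 0 0 ; -1 0 0 0 0 0 0"

```text
clock: 18.3
eef_pos: [464.3, -258.4, 69.4]
tool_rot: [-2.609, -0.0, 1.708]
force: [-7.6, 2.7, 9.8]
width: -0.1
gripper_force: 5.8
```

```bash
python3 tp.py
```

```text
tip@deck [17.  57.7 24.3] rot [0.54 0.07 0.12] F [11.1 -3.7  4.9] T [-0.8  -1.95  0.07] -0.061778094899830334 18.3
```

The strap is against its stop: x held at 17 while the force rose to 11 N. I'll back off and clear the view to read the nut.

>>> move_arm --targets "-1 0 -0.6 0 0 0 0 ; -1 0 -0.6 0 0 0 0 ; -1 0 0 -2 0 0 0 ; -1 0 0 -2.5 0 0 0 ; -1 0 0 -2.5 0 0 0"

```text
clock: 18.72
eef_pos: [493.3, -255.7, 135.0]
tool_rot: [-2.619, 0.002, 1.708]
force: [0.6, 0.1, 0.4]
width: -0.2
gripper_force: 0.0
```

>>> move_arm --targets "0 2.5 0 -1 0 0 0 ; 0 3 0 -1 0 0 0 ; 0 3.5 0 -0.5 0 0 0 ; 0 3.5 0 0 0 0 0 ; 0 3.5 0 0 0 0 0"

```text
clock: 19.13
eef_pos: [484.1, -93.6, 156.1]
tool_rot: [-2.621, 0.002, 1.708]
force: [0.9, 0.6, -1.2]
width: 42.5
gripper_force: 0.0
```

>>> move_arm --targets "0 3.5 0 0 0 0 0 ; 0 3.5 0 0 0 0 0 ; 0 2.5 0 0 0 0 0 ; 0 0 0 0 0 0 0 ; 0 0 0 0 0 0 0"

```text
clock: 19.55
eef_pos: [470.8, 0.8, 155.9]
tool_rot: [-2.62, 0.001, 1.712]
force: [0.9, -0.7, -0.2]
width: 42.5
gripper_force: 0.0
```

Run:
```python
from h import *
import subprocess
print(subprocess.run(["python3","tp.py"],capture_output=True,text=True).stdout)
I=np.mean([cams.get_image('top')['color'].astype(float) for _ in range(6)],0)
i=cams.get_image('top');k=cal(i)
def pan(im): return cv2.resize(np.clip(im,0,255).astype(np.uint8)[205:243,370:420,::-1],None,fx=16,fy=16,interpolation=cv2.INTER_CUBIC)[:600]
a=pan(I)
print('bolt end',(proj(k,[o+A@[0,105,42]])-[370,205])*16+8, 'crown',(proj(k,[o+A@[0,105,38]])-[370,205])*16+8,'hextop',(proj(k,[o+A@[0,105,30]])-[370,205])*16+8)
for q in (0,): 
  print('deck x dir', (proj(k,[o+A@[20,105,42]])-proj(k,[o+A@[-20,105,42]])).round(2),'y dir',(proj(k,[o+A@[0,125,42]])-proj(k,[o+A@[0,85,42]])).round(2))
cv2.imwrite('pics/n.png',a)
J=np.mean([cams.get_image('side')['color'].astype(float) for _ in range(4)],0)
cv2.imwrite('pics/n2.png',cv2.resize(J.astype(np.uint8)[165:205,285:335,::-1],None,fx=8,fy=8,interpolation=cv2.INTER_CUBIC))
np.savez('n.npz',I=I,J=J)
# home check: strap post
print('post top px',(proj(k,[o+A@[0,55,42]])-[370,205])*16+8, (proj(k,[o+A@[0,55,16]])-[370,205])*16+8)
```

```text
tip@deck [  23.9 -198.1  120.4] rot [-0.11 -0.1  -0.08] F [-0.8  0.8  0.2] T [0.06 0.49 0.02] 42.49583589131955 19.55

this script no longer has the robotException ignored in: <_io.TextIOWrapper mode='rw' encoding='UTF-8'>
Traceback (most recent call last):
BrokenPipeError: [Errno 32] Broken pipe
```

Run:
```python
from h import *
I=np.mean([cams.get_image('top')['color'].astype(float) for _ in range(6)],0)
J=np.mean([cams.get_image('side')['color'].astype(float) for _ in range(6)],0)
k=cal(cams.get_image('top'));kj=cal(cams.get_image('side'))
np.savez('n.npz',I=I,J=J)
C=np.zeros((600,800,3),np.uint8)
# warp the crown-top plane to the deck axes: 10 px/mm, right=deck y, down=deck x
def rect(im,K,h,S=400,s=10):
    d=[(-20,-20),(-20,20),(20,20),(20,-20)]
    P=proj(K,[o+A@[x,105+y,h] for x,y in d]).astype(np.float32)
    Q=np.float32([[(y+20)*s,(x+20)*s] for x,y in d])
    return cv2.warpPerspective(im.clip(0,255).astype(np.uint8)[:,:,::-1],cv2.getPerspectiveTransform(P,Q),(S,S),flags=cv2.INTER_CUBIC)
C[:400,:400]=rect(I,k,38);C[:400,400:]=rect(J,kj,38)
C[400:600,:400]=cv2.resize(I.astype(np.uint8)[205:245,340:420,::-1],(400,200),interpolation=cv2.INTER_CUBIC)
C[400:600,400:]=cv2.resize(J.astype(np.uint8)[165:205,270:350,::-1],(400,200),interpolation=cv2.INTER_CUBIC)
cv2.imwrite('pics/n.png',C)
print((proj(k,[o+A@[0,55,42],o+A@[0,105,42]])-[340,205])*5+[0,400],(proj(kj,[o+A@[0,55,42],o+A@[0,105,42]])-[270,165])*5+[400,400])
```

```text
[[166.21295465 469.33704081]
 [270.63697351 453.1815906 ]] [[552.37292154 458.6658633 ]
 [543.33050539 429.49562078]]
```

View pics/n.png

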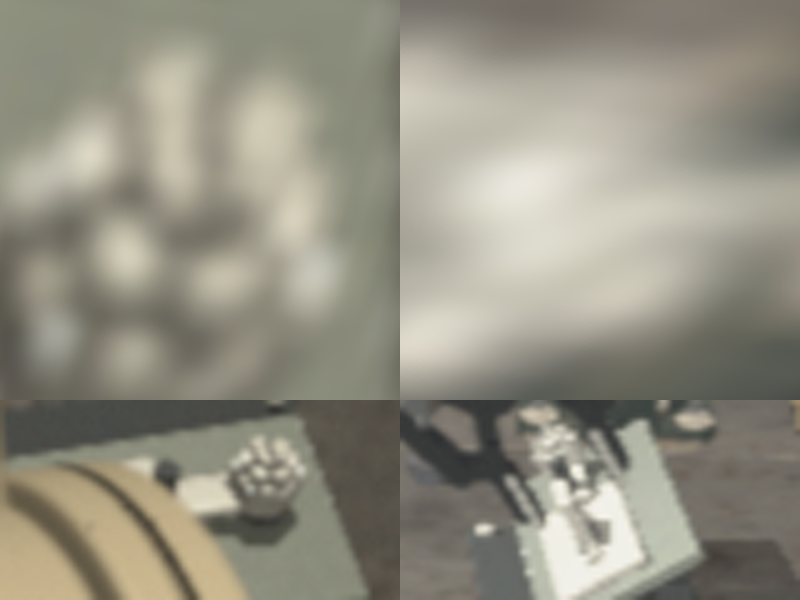

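The strap lies home along -y, post at about (167,475) against a predicted (166,469). The crown's slots are visible but coarse, so I'll fit the nut angle numerically.

```bash
cat > nf.py <<'E'
from h import *
I=np.load('n.npz')['I'].mean(2);K=cal(cams.get_image('top'))
x0,y0,w,h=384,206,24,26;s=6
crop_=I[y0:y0+h,x0:x0+w]
g=np.arange(-20,20,.2);X,Y=np.meshgrid(g,g,indexing='ij')
def layer(img,H,mask,val):
    P=proj(K,np.c_[X[mask],Y[mask]+105,np.full(mask.sum(),H)]@A.T+o)
    u=((P-[x0-.5,y0-.5])*s).astype(int);ok=(u>=0).all(1)&(u[:,0]<w*s)&(u[:,1]<h*s);img[u[ok,1],u[ok,0]]=val
r=np.hypot(X,Y);ang=np.arctan2(Y,X)   # deck frame angle, ccw from above; clockwise turn q => -q
def model(q,sw=4.,v=(140,190,90,60,120)):
    im=np.full((h*s,w*s),float(v[0]))
    hexm=lambda:np.max([X*np.cos(-q+k*np.pi/3)+Y*np.sin(-q+k*np.pi/3) for k in range(6)],0)<15
    sl=np.zeros_like(r,bool)
    for k in range(6):
        a=-q+k*np.pi/3;sl|=(np.abs(-X*np.sin(a)+Y*np.cos(a))<sw/2)&(X*np.cos(a)+Y*np.sin(a)>0)
    for H in np.arange(16,30,.5):layer(im,H,hexm(),v[4])
    layer(im,30,hexm(),v[1])
    for H in np.arange(30,38,.5):layer(im,H,(r<12.5)&((r>7)&~sl),v[4])
    layer(im,38,(r<12.5)&(r>7)&~sl,v[1])
    for H in np.arange(30,42,.5):layer(im,H,r<7,v[4])
    layer(im,42,r<7,v[1]);layer(im,42,(r<7)&(np.abs(Y)<.8),v[2])
    return im
best=[]
for q in np.radians(np.arange(0,60,5)):
    m=cv2.GaussianBlur(model(q),(0,0),s*.55);b=(-9,)
    for dx in range(-12,13,2):
        for dy in range(-12,13,2):
            t=cv2.resize(np.roll(m,(dy,dx),(0,1)),(w,h),interpolation=cv2.INTER_AREA)[4:-4,4:-4]
            c=np.corrcoef(t.ravel(),crop_[4:-4,4:-4].ravel())[0,1]
            if c>b[0]:b=(round(c,3),dx/s,dy/s)
    print(round(np.degrees(q)),b)
E
python3 nf.py
```

```text
0 (np.float64(0.638), -0.3333333333333333, -0.6666666666666666)
5 (np.float64(0.666), -0.3333333333333333, -0.6666666666666666)
10 (np.float64(0.69), -0.3333333333333333, -0.6666666666666666)
15 (np.float64(0.7), -0.3333333333333333, -0.6666666666666666)
20 (np.float64(0.693), -0.3333333333333333, -0.6666666666666666)
25 (np.float64(0.671), 0.0, -0.3333333333333333)
30 (np.float64(0.647), 0.0, -0.3333333333333333)
35 (np.float64(0.62), 0.0, -0.6666666666666666)
40 (np.float64(0.604), 0.0, -0.6666666666666666)
45 (np.float64(0.601), 0.0, -0.6666666666666666)
50 (np.float64(0.604), 0.0, -0.6666666666666666)
55 (np.float64(0.618), -0.3333333333333333, -0.6666666666666666)
```

The fit has a clear, smooth peak at q ≈ 15°, so about 45° clockwise remains. I'll go to the nut with the tool turned -45° (the same flats), grip it and turn +45°.

```bash
python3 -c "
from h import *
Q=RD*R.from_rotvec([0,0,-np.pi/4])
w=lambda h:o+A@[.6,105.7,h-29.3]
rows(0,[(w(85),Q)],30,5);print(read_state()['qpos'].round(2))"
```

```text
0 -2.75 0.23 0.32 -0.01 0 -4.1 ; 0 -2.76 0.03 0.32 -0.01 0 -4.1 ; 0 -2.75 -0.17 0.32 -0.01 0 -4.1 ; 0 -2.73 -0.37 0.32 -0.01 0 -4.1 ; 0 -2.7 -0.56 0.32 -0.01 0 -4.1
0 -2.65 -0.75 0.32 -0.01 0 -4.1 ; 0 -2.59 -0.94 0.32 -0.01 0 -4.1 ; 0 -2.52 -1.12 0.32 -0.01 0 -4.1 ; 0 -2.43 -1.3 0.32 -0.01 0 -4.1 ; 0 -2.33 -1.47 0.32 -0.01 0 -4.1
0 -2.22 -1.63 0.32 -0.01 0 -4.1
[ 0.12  0.77 -0.36  1.56  0.21  1.39 -0.17]
```

>>> move_arm --targets "0.05 -2.75 0.23 0.32 0 0 -4.1 ; 0.05 -2.76 0.03 0.32 0 0 -4.1 ; 0.05 -2.75 -0.17 0.32 0 0 -4.1 ; 0.05 -2.73 -0.37 0.32 0 0 -4.1 ; 0.05 -2.7 -0.56 0.32 0 0 -4.1"

```text
clock: 20.72
eef_pos: [490.5, -137.8, 136.3]
tool_rot: [-2.645, -0.177, 2.025]
force: [1.0, 0.1, -0.3]
width: 44.9
gripper_force: 0.0
```

>>> move_arm --targets "0.05 -2.65 -0.75 0.32 0 0 -4.1 ; 0.05 -2.59 -0.94 0.32 0 0 -4.1 ; 0.05 -2.52 -1.12 0.32 0 0 -4.1 ; 0.05 -2.43 -1.3 0.32 0 0 -4.1 ; 0.05 -2.33 -1.47 0.32 0 0 -4.1"

```text
clock: 21.13
eef_pos: [511.0, -273.8, 116.9]
tool_rot: [-2.73, -0.335, 2.357]
force: [0.3, 0.6, -0.4]
width: 44.7
gripper_force: 0.0
```

>>> move_arm --targets "0.05 -2.22 -1.63 0.32 0 0 -4.1 ; 0.05 0 0 0 0 0 0 ; 0.05 0 0 0 0 0 0 ; 0.05 0 0 0 0 0 0"

```text
clock: 21.47
eef_pos: [515.1, -298.6, 113.0]
tool_rot: [-2.754, -0.363, 2.424]
force: [-0.3, 0.3, -0.1]
width: 44.7
gripper_force: 0.0
```

```bash
python3 tp.py; python3 -c "
from h import *
Q=RD*R.from_rotvec([0,0,-np.pi/4])
w=lambda h:o+A@[.6,105.7,h-29.3]
rows(.05,[(w(40),Q),(w(17),Q)],15,5)"
```

```text
tip@deck [  0.4 104.6  84.5] rot [ 4.000e-02  7.000e-02 -4.502e+01] F [ 0.1 -0.3 -0.2] T [-0.03  0.56  0.05] 44.68246372954661 21.4667
0.05 -0.03 -0.03 1.48 0 -0.03 0.01 ; 0.05 -0.03 -0.03 1.48 0 -0.03 0.01 ; 0.05 -0.02 -0.03 1.48 0 -0.03 0.01 ; 0.05 0 0 1.15 0 0 0 ; 0.05 0 0 1.15 0 0 0
```

>>> move_arm --targets "0.05 -0.04 -0.03 1.5 0 0 0 ; 0.05 -0.04 -0.03 1.5 0 0 0 ; 0.05 0 0 1.4 0 0 0 ; 0.05 0 0 0 0 0 0 ; 0.05 0 0 0 0 0 0"

```text
clock: 21.88
eef_pos: [493.5, -302.3, 75.3]
tool_rot: [-2.753, -0.363, 2.425]
force: [0.4, 0.6, -0.0]
width: 44.9
gripper_force: 0.0
```

>>> move_arm --targets "0.05 0 0 0.6 0 0 0 ; 0.05 0 0 0.6 0 0 0 ; 0.05 0 0 0.6 0 0 0 ; 0.05 0 0 0 0 0 0 ; 0.05 0 0 0 0 0 0"

```text
clock: 22.3
eef_pos: [484.2, -304.9, 59.3]
tool_rot: [-2.753, -0.363, 2.423]
force: [-0.4, 0.4, 0.1]
width: 44.7
gripper_force: 0.0
```

```bash
python3 tp.py
```

```text
tip@deck [  0.7 106.5  22.3] rot [ 1.0e-01  4.0e-02 -4.5e+01] F [ 0.4 -0.4 -0.1] T [0.04 0.51 0.05] 44.66151287085045 22.3
```

>>> move_arm --targets "0.05 0.05 0.05 0.3 0 0 0 ; 0.05 0 0 0.2 0 0 0 ; 0.05 0 0 0 0 0 0 ; 0.05 0 0 0 0 0 0"

```text
clock: 22.63
eef_pos: [482.0, -304.5, 55.1]
tool_rot: [-2.753, -0.362, 2.424]
force: [0.8, 0.4, 0.6]
width: 45.2
gripper_force: 0.0
```

>>> move_arm --targets "-1 0 0 0 0 0 0 ; -1 0 0 0 0 0 0 ; -1 0 0 0 0 0 0 ; -1 0 0 0 0 0 0 ; -1 0 0 0 0 0 0"

```text
clock: 23.05
eef_pos: [483.2, -303.4, 55.3]
tool_rot: [-2.755, -0.361, 2.425]
force: [3.3, 2.9, 1.8]
width: 28.1
gripper_force: 59.6
```

```bash
python3 tp.py
```

```text
tip@deck [ -0.4 104.9  18.4] rot [-7.000e-02 -1.000e-02 -4.504e+01] F [-2.3 -2.4  3.4] T [-0.67  1.13 -0.05] 28.069405561150315 23.05
```

Width 28.1, so the pads lie flush on the flats and the angle estimate holds. Turning clockwise.

>>> move_arm --targets "-1 0 0 0 0 0 4.5 ; -1 0 0 0 0 0 4.5 ; -1 0 0 0 0 0 4.5 ; -1 0 0 0 0 0 4.5 ; -1 0 0 0 0 0 4.5"

```text
clock: 23.47
eef_pos: [483.5, -303.2, 55.1]
tool_rot: [-2.653, -0.191, 2.053]
force: [3.7, 3.3, 0.9]
width: 27.9
gripper_force: 59.5
```

```bash
python3 tp.py
```

```text
tip@deck [ -0.8 104.7  18.4] rot [ -0.1    0.   -22.39] F [-3.1 -2.8  2.8] T [-0.68  1.29  0.25] 27.857733529724957 23.4667
```

>>> move_arm --targets "-1 0 0 0 0 0 4.5 ; -1 0 0 0 0 0 4.5 ; -1 0 0 0 0 0 4.5 ; -1 0 0 0 0 0 4.5 ; -1 0 0 0 0 0 4.5"

```text
clock: 23.88
eef_pos: [483.8, -303.0, 54.9]
tool_rot: [-2.62, 0.001, 1.709]
force: [3.9, 3.5, -0.4]
width: 27.8
gripper_force: 59.5
```

>>> move_arm --targets "-1 0 0 0 0 0 0 ; -1 0 0 0 0 0 0 ; -1 0 0 0 0 0 0"

```text
clock: 24.13
eef_pos: [483.8, -303.0, 54.9]
tool_rot: [-2.62, -0.001, 1.712]
force: [4.7, 4.5, 0.1]
width: 27.6
gripper_force: 59.6
```

```bash
python3 tp.py
```

```text
tip@deck [ -1.2 104.6  18.4] rot [-0.13  0.02 -0.12] F [-4.5 -3.8  2.7] T [-0.69  1.46 -0.02] 27.62010475410891 24.1333
```

It turned at about 0.25 N·m with no slip. Releasing, backing off and checking.

>>> move_arm --targets "0.05 0 0 0 0 0 0 ; 0.05 0 0 0 0 0 0 ; 0.05 0 0 0 0 0 0 ; 0.05 0 0 -1.5 0 0 0 ; 0.05 0 0 -2 0 0 0"

```text
clock: 24.55
eef_pos: [496.6, -303.1, 84.9]
tool_rot: [-2.611, -0.0, 1.709]
force: [-0.4, -0.0, 0.9]
width: 44.9
gripper_force: 0.0
```

>>> move_arm --targets "0.05 0 0 -2.5 0 0 0 ; 0.05 0 0 -2.5 0 0 0 ; 0.05 2 0 -1 0 0 0 ; 0.05 3 0 -1 0 0 0 ; 0.05 3.5 0 0 0 0 0"

```text
clock: 24.97
eef_pos: [522.9, -213.9, 147.3]
tool_rot: [-2.619, 0.003, 1.707]
force: [0.8, 0.4, -0.6]
width: 44.9
gripper_force: 0.0
```

>>> move_arm --targets "0.05 3.5 0 0 0 0 0 ; 0.05 3.5 0 0 0 0 0 ; 0.05 3.5 0 0 0 0 0 ; 0.05 3.5 0 0 0 0 0 ; 0.05 3.5 0 0 0 0 0"

```text
clock: 25.38
eef_pos: [496.5, -38.5, 146.1]
tool_rot: [-2.615, 0.001, 1.71]
force: [1.2, 0.2, 0.3]
width: 44.8
gripper_force: 0.0
```

>>> move_arm --targets "0.05 3 0 0 0 0 0 ; 0.05 2 0 0 0 0 0 ; 0.05 0 0 0 0 0 0 ; 0.05 0 0 0 0 0 0"

```text
clock: 25.72
eef_pos: [490.2, 10.7, 146.1]
tool_rot: [-2.616, 0.001, 1.713]
force: [0.0, -1.3, -0.6]
width: 45.0
gripper_force: 0.0
```

```bash
python3 - <<'E'
from h import *
old=np.load('n.npz')
I=np.mean([cams.get_image('top')['color'].astype(float) for _ in range(6)],0)
J=np.mean([cams.get_image('side')['color'].astype(float) for _ in range(6)],0)
np.savez('n.npz',I=I,J=J)
k=cal(cams.get_image('top'))
# post patch (home, top image) against before the nut was turned
u=proj(k,[o+A@[0,55,30]])[0].round().astype(int);g=lambda M:np.float32(M[u[1]-8:u[1]+8,u[0]-6:u[0]+8].mean(2))
print('post shift px',cv2.phaseCorrelate(g(old['I']),g(I)),'diff',np.abs(g(I)-g(old['I'])).mean())
E
sed -i 's/arange(0,60,5)/arange(-30,35,5)/' nf.py; python3 nf.py
```

```text
-30 (np.float64(0.624), -0.3333333333333333, -0.6666666666666666)
-25 (np.float64(0.629), -0.3333333333333333, -0.6666666666666666)
-20 (np.float64(0.653), -0.3333333333333333, -0.6666666666666666)
-15 (np.float64(0.685), -0.3333333333333333, -0.6666666666666666)
-10 (np.float64(0.717), -0.3333333333333333, -0.6666666666666666)
-5 (np.float64(0.746), -0.3333333333333333, -0.6666666666666666)
0 (np.float64(0.757), -0.3333333333333333, -0.6666666666666666)
5 (np.float64(0.753), -0.3333333333333333, -0.6666666666666666)
10 (np.float64(0.732), -0.3333333333333333, -0.6666666666666666)
15 (np.float64(0.696), -0.3333333333333333, -0.6666666666666666)
20 (np.float64(0.661), -0.3333333333333333, -0.6666666666666666)
25 (np.float64(0.633), -0.3333333333333333, -0.6666666666666666)
30 (np.float64(0.624), -0.3333333333333333, -0.6666666666666666)Traceback (most recent call last):
  File "<stdin>", line 9, in <module>
    return format.read_array(
           ~~~~~~~~~~~~~~~~~^
        bytes,
        ^^^^^^
    ...<2 lines>...
        max_header_size=self.max_header_size
        ^^^^^^^^^^^^^^^^^^^^^^^^^^^^^^^^^^^^
    )
    ^
    data = _read_bytes(fp, read_size, "array data")
    r = fp.read(size - len(data))
    data = self._read1(n)
    self._update_crc(data)
    ~~~~~~~~~~~~~~~~^^^^^^
    raise BadZipFile("Bad CRC-32 for file %r" % self.name)
zipfile.BadZipFile: Bad CRC-32 for file 'I.npy'
```

Run:
```python
from h import *
I=np.load('n.npz')['I']
new=cv2.resize(I.clip(0,255).astype(np.uint8)[205:245,340:420,::-1],(400,200),interpolation=cv2.INTER_CUBIC)
old=cv2.imread('pics/n.png')[400:600,:400]
a,b=[np.float32(cv2.cvtColor(m,cv2.COLOR_BGR2GRAY)[45:120,140:225]) for m in(old,new)]
print(np.abs(a-b).mean(), a.std(), cv2.phaseCorrelate(a,b))
for m in(a,b):
    w=np.clip(90-m,0,None)[:45];print('dark centroid',(w*np.arange(w.shape[1])).sum()/w.sum()+140,(w*np.arange(45)[:,None]).sum()/w.sum()+445)
```

```text
18.720158 36.2789 ((0.08387877647243869, 0.2824848482464475), 0.6892947417365181)
dark centroid 167.06562795089707 477.4275259678942
dark centroid nan nan<stdin>:8: RuntimeWarning: invalid value encountered in scalar divide
```

Run:
```python
from h import *
I=np.load('n.npz')['I'].mean(2)
print(I[212:232,366:396].round().astype(int))
old=cv2.imread('pics/n.png')[400:600,:400].mean(2)
print(cv2.resize(old,(80,40),interpolation=cv2.INTER_AREA)[7:27,26:56].round().astype(int))
```

```text
[[177 177 174 166 150 132 124 125 129 135 139 138 138 138 138 139 140 140
  141 140 138 138 139 144 153 154 145 143 166 176]
 [178 178 179 175 167 153 142 139 139 138 140 140 140 139 138 139 141 141
  140 140 138 143 148 169 189 185 166 147 171 194]
 [179 179 179 178 172 162 149 142 141 141 139 140 140 140 141 140 140 141
  141 139 139 146 150 157 178 192 189 157 162 195]
 [178 180 180 179 176 170 160 147 141 142 141 142 142 142 142 141 140 141
  141 139 139 156 166 153 147 174 196 169 148 176]
 [178 179 178 179 179 176 165 148 139 140 141 141 141 141 142 141 141 140
  140 140 146 167 187 187 156 147 182 186 152 157]
 [176 180 179 178 179 179 170 151 130 131 139 139 140 141 140 140 141 140
  139 141 158 172 170 187 181 141 138 154 134 123]
 [166 179 180 180 180 180 176 162 138 124 130 138 141 140 140 141 142 141
  142 145 164 170 141 140 149 135 131 124 113 120]
 [154 177 181 181 180 180 179 172 153 134 132 142 145 146 144 145 147 155
  164 169 166 151 120 107 116 157 183 175 142 127]
 [131 168 181 181 182 181 180 178 165 151 150 162 176 185 187 185 184 188
  192 183 153 131 120 114 
[... 3201 characters left out ...]
202 210 210 207 201 195
  187 180 169 140 107  96  98 100  99  98  97  96]
 [ 90  77 102 139 159 165 166 166 167 167 170 175 179 178 170 162 153 145
  137 133 125 106  86  84  91  96  96  95  94  87]
 [114  83  79 108 136 156 166 167 167 168 168 167 160 146 127 111 100  91
   89  93  92  79  66  63  67  71  73  75  73  68]
 [138 107  82  78 106 143 165 169 169 169 169 167 159 143 118  93  78  73
   73  75  76  73  68  62  56  54  55  58  59  62]
 [157 135 102  77  83 123 156 168 169 169 170 169 166 155 134 104  81  73
   71  73  74  74  72  70  66  64  65  65  66  70]
 [167 155 127  96  79  98 137 164 170 171 171 171 170 166 152 128 100  85
   82  82  82  77  74  73  71  71  71  72  72  74]]
```

The arm merely hides the post in this view. The visible strap edges are unchanged, and the nut's fit now peaks at the aligned angle. Handing in.

```bash
python3 -c "
from cell import order;print(order.finish_job())"
```

```text
the job is handed in; nothing more can be done
None
```

The cover is seated on the deck, the strap is swung home against its stop, and the castle nut is turned about 45° clockwise so its slots line up with the cotter hole (within 1–2° by the image fit); the job is handed in.

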